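# Set out the labelled spray bottles as batch samples

### The job

Take the four labelled spray bottles, one after another, out of the group and stand each one upright inside the ring of the sample stand of its own colour (blue in blue, green in green, yellow in yellow, red in red). Leave the two unlabelled bottles with grey caps where they are, and do not knock any bottle over.

Things in the scene. Friction and masses are not known exactly. Their poses are not given: they have to be found in the camera images.
- blue_bottle: Spray bottle, blue cap, white label with blue band: black cylinder 40 mm wide up to 70 mm, shoulder, then neck and blue cap as one rigid straight cylinder 24 mm wide from 82 mm to the flat top at 122 mm (good to grip from above); 60 to 130 g. Origin: centre of the underside; z up; yaw has no meaning. Starts upright on the table at the robot's right, 80 mm or more from other bottles, centre to centre.
- green_bottle: Spray bottle, green cap, white label with green band: black cylinder 40 mm wide up to 70 mm, shoulder, then neck and green cap as one rigid straight cylinder 24 mm wide from 82 mm to the flat top at 122 mm (good to grip from above); 60 to 130 g. Origin: centre of the underside; z up; yaw has no meaning. Starts upright on the table at the robot's right, 80 mm or more from other bottles, centre to centre.
- yellow_bottle: Spray bottle, yellow cap, white label with yellow band: black cylinder 40 mm wide up to 70 mm, shoulder, then neck and yellow cap as one rigid straight cylinder 24 mm wide from 82 mm to the flat top at 122 mm (good to grip from above); 60 to 130 g. Origin: centre of the underside; z up; yaw has no meaning. Starts upright on the table at the robot's right, 80 mm or more from other bottles, centre to centre.
- red_bottle: Spray bottle, red cap, white label with red band: black cylinder 40 mm wide up to 70 mm, shoulder, then neck and red cap as one rigid straight cylinder 24 mm wide from 82 mm to the flat top at 122 mm (good to grip from above); 60 to 130 g. Origin: centre of the underside; z up; yaw has no meaning. Starts upright on the table at the robot's right, 80 mm or more from other bottles, centre to centre.
- blue_stand: Sample stand: white disc 82 mm in diameter, 5 mm thick, fixed to the table at the robot's left, with a blue ring on it, outer diameter 72 mm, inner 58 mm, its top 15 mm above the table. The bottle stands on the floor inside the ring, 5 mm above the table. Origin: centre of the underside, on the table; z up. Other stands 90 mm or more away, centre to centre.
- green_stand: Sample stand: white disc 82 mm in diameter, 5 mm thick, fixed to the table at the robot's left, with a green ring on it, outer diameter 72 mm, inner 58 mm, its top 15 mm above the table. The bottle stands on the floor inside the ring, 5 mm above the table. Origin: centre of the underside, on the table; z up. Other stands 90 mm or more away, centre to centre.
- yellow_stand: Sample stand: white disc 82 mm in diameter, 5 mm thick, fixed to the table at the robot's left, with a yellow ring on it, outer diameter 72 mm, inner 58 mm, its top 15 mm above the table. The bottle stands on the floor inside the ring, 5 mm above the table. Origin: centre of the underside, on the table; z up. Other stands 90 mm or more away, centre to centre.
- red_stand: Sample stand: white disc 82 mm in diameter, 5 mm thick, fixed to the table at the robot's left, with a red ring on it, outer diameter 72 mm, inner 58 mm, its top 15 mm above the table. The bottle stands on the floor inside the ring, 5 mm above the table. Origin: centre of the underside, on the table; z up. Other stands 90 mm or more away, centre to centre.
- plain_bottle_1: Bystander, to be left alone: unlabelled spray bottle, grey cap, among the labelled ones: black cylinder 40 mm wide up to 70 mm, shoulder, then neck and grey cap as one rigid straight cylinder 24 mm wide from 82 mm to the flat top at 122 mm (good to grip from above); 60 to 130 g. Origin: centre of the underside; z up; yaw has no meaning.
- plain_bottle_2: Bystander, to be left alone: unlabelled spray bottle, grey cap, among the labelled ones: black cylinder 40 mm wide up to 70 mm, shoulder, then neck and grey cap as one rigid straight cylinder 24 mm wide from 82 mm to the flat top at 122 mm (good to grip from above); 60 to 130 g. Origin: centre of the underside; z up; yaw has no meaning.
Not all that is in view belongs to the job. What is shaped like the yellow_bottle but orange is not meant.

How it is judged (in metres and radians):
At the end, for the whole second after the job is handed in: Each labelled bottle stands in the stand of its colour: within 12 mm of its centre, underside 2 to 9 mm above the stand's underside, upright to 0.1 rad, released, at rest (0.02 m/s, 0.2 rad/s); both unlabelled bottles upright (0.1 rad), within 20 mm of their start (horizontal distance between blue_bottle and blue_stand below 0.012 m and z of blue_bottle in the frame of blue_stand between 0.002 and 0.009 m and angle between each of blue_bottle, green_bottle, yellow_bottle, red_bottle, plain_bottle_1, plain_bottle_2's own z axis and vertical below 0.1 rad and linear speed of each of blue_bottle, green_bottle, yellow_bottle, red_bottle below 0.02 m/s and angular speed of each of blue_bottle, green_bottle, yellow_bottle, red_bottle below 0.2 rad/s and horizontal distance between green_bottle and green_stand below 0.012 m and z of green_bottle in the frame of green_stand between 0.002 and 0.009 m and horizontal distance between yellow_bottle and yellow_stand below 0.012 m and z of yellow_bottle in the frame of yellow_stand between 0.002 and 0.009 m and horizontal distance between red_bottle and red_stand below 0.012 m and z of red_bottle in the frame of red_stand between 0.002 and 0.009 m and distance of each of plain_bottle_1, plain_bottle_2 from where it was at the start of the episode below 0.02 m); the robot touches nothing.
It fails at once if an unlabelled bottle is shifted by more than 20 mm (distance of any of plain_bottle_1, plain_bottle_2 from where it was at the start of the episode above 0.02 m).
It fails at once if a bottle is knocked over (leans more than 0.8 rad) (angle between any of blue_bottle, green_bottle, yellow_bottle, red_bottle, plain_bottle_1, plain_bottle_2's own z axis and vertical above 0.8 rad).
It also fails if it takes over 102 s, if anything falls off the work surface, if the arm or the gripper's body presses on something with over 40 N, if the wrist force passes 120 N, or if a joint passes its speed limit or range.

### The arm

A 7-joint arm with a two-finger parallel gripper is mounted at the origin on the work surface. World frame = base frame: x ahead of the robot, y to its left, z up, the work surface at z = 0. Lengths are in mm, angles in rad, forces in N, time in s.
With the tool pointing down it reaches from about 425 to 875 mm from the base axis. Payload 4.7 kg.
Tool frame: the origin (TCP) lies at the very end of the fingers, on their centre line; the grasp point (between the pads) lies 19 mm behind it; z points along the fingers, y is the line along which they close (so a half turn about z gives the same grasp; the last joint's range is limited). The gripper opens to 85 mm and grips with 20 to 120 N. Pads are 22 mm wide; open, the fingers measure 114 mm over their backs; the gripper's body (76 mm by 85 mm) begins 54 mm behind the grasp point. The pads swing forward as they close: fully open they stand 13 mm farther back than shut.
Start: joints at [1.263, 0.321, -0.07, 1.45, 0.023, 1.371, -0.057], TCP at [205.558, -616.664, 197.949] pointing down, gripper open.
Joint ranges: [-2.86, 2.86], [-0.3, 2.09], [-1.38, 1.24], [0.06, 2.45], [-1.56, 4.7], [0.09, 2.05], [-2.69, 2.69]. Speed limits (rad/s): [2.57, 2.57, 3.14, 3.14, 3.14, 3.14, 3.14].

### API

Orientations are given as a unit quaternion [w, x, y, z].
In Python, from plant import arm gives the robot as it stands.
- The arm moves only by the tool play_rows, never from a script. Its argument "motion" is a list of rows, each a list of 7 numbers: the turn, a rotation vector about the tool's x, y, z in units of 6 degrees (1.0 is 6 degrees), then the shift along the tool's x, y, z in units of 40 mm (1.0 is 40 mm), then the gripper command: -1 is shut, 1 is fully open, values between are in proportion. In form: [[wx, wy, wz, dx, dy, dz, jaw], ...]. A call has 1 to 8 rows; each row is the pose to reach, as a shift and turn from the pose commanded when the call began, along the tool's axes at that moment; what a row does not reach only later rows make up. A row lasts 1/12 s, in which the tool goes at most 41.7 mm and 7.16 degrees, less where a joint would pass 70% of its speed; a pose out of reach is approached as far as the arm can. A call with a gripper value outside its range is refused whole. The fingers move at their own pace and stop on an object; the grip force is fixed at half the most. Time passes only in rows, so rows that repeat a pose let the fingers close. It gives the time, the measured TCP pose, the force, the opening and the grip force at its end, in the units of the state.
- arm.read_state(): the state, without advancing time (a new reading comes with each control period).
- arm.snapshot(name): name is "scene" or "top"; returns (picture, depth): 384x512x3 uint8, blue, green, red; 384x512 float32, mm along the optical axis (not along the pixel's ray), 0 where there is no reading.
- arm.get_calibration(name): a dict with "K" (3x3 intrinsics, pixels), "R" (3x3) and "t" (3): a world point X has camera coordinates R X + t. Camera axes: x right, y down, z forward; pixel columns grow to the right and rows downward; lengths in mm; the calibration is good to about 2 mm. A picture is of the moment at which its call begins. get_calibration takes no time and is no camera call.
- arm.close_job(): hands the job in; it is judged then, once.
The state is a dict: "time": time; "qpos": joint angles; "dq": joint speeds; "tau": joint torques, N m; "tool_pos": TCP position; "eef_rot": TCP orientation; "force": force on the tool from outside, world axes, zero at the start; "torque": the same for the moment, N m; "opening": finger opening in mm; "gripper_force": force on a finger pad.
Only numpy, scipy, OpenCV 4.12 (cv2) and the standard library are available. Lean on these libraries where they do the work, as an engineer would, in place of code of your own. Each camera call takes 0.05 s, during which the arm holds its last target. There are 200 camera calls.

## Working session

There is one attempt and no reset: what is moved stays moved. The work goes in short steps, Python scripts to look and compute and a tool call to move; the robot and the scene stay as the last step left them, time stands still between calls to the robot, and variables do not carry over. Pictures are saved under pics/ and viewed, at most 14 in all, crops included, and the job is handed in when it is done.

Besides the shell and the picture viewer there is one more tool, called after "Call:" in YAML: its name, and indented under it one key for each argument. play_rows: Moves the arm, as the interface text tells. Its arguments: {"type":"object","properties":{"motion":{"type":"array"}},"required":["motion"]}

```bash
mkdir -p pics; cat > h.py <<'E'
import numpy as np,cv2
from plant import arm
def snap(n,f=None):
    im,d=arm.snapshot(n)
    if f: cv2.imwrite('pics/'+f,im); np.save('pics/'+f+'.npy',d)
    return im,d
def w(n,u,v,z):
    c=arm.get_calibration(n);K,R,t=map(np.array,(c['K'],c['R'],c['t']));t=t.ravel()
    r=R.T@np.linalg.inv(K)@np.array([u,v,1.]);o=-R.T@t
    return o+r*(z-o[2])/r[2]
def wd(n,u,v,d):
    c=arm.get_calibration(n);K,R,t=map(np.array,(c['K'],c['R'],c['t']));t=t.ravel()
    return R.T@(np.linalg.inv(K)@np.array([u,v,1.])*d-t)
E
python3 - <<'E'
from h import *
snap('scene','s0.png');snap('top','t0.png')
s=arm.read_state();print(s)
for n in('scene','top'):
    c=arm.get_calibration(n);print(c, -np.array(c['R']).T@np.array(c['t']).ravel())
E
```

```text
{'time': 0.1, 'qpos': array([ 1.26306799,  0.3217511 , -0.0701239 ,  1.45157675,  0.02259178,
        1.37079672, -0.05690731]), 'dq': array([-0.00028526, -0.00123583, -0.00035471, -0.00408871, -0.00183917,
        0.00036307, -0.00038233]), 'tau': array([-3.21108637e-04, -4.94878399e+01, -3.84223256e-01, -3.15210164e+01,
        1.28437474e-02,  7.43568846e-03,  3.56661857e-06]), 'tool_pos': array([ 205.39999225, -616.11362446,  196.91985711]), 'eef_rot': array([-8.54225228e-04,  9.87076317e-01,  1.60248509e-01, -1.76140041e-04]), 'force': array([ 1.04863665,  0.0533534 , -0.14803773]), 'torque': array([-0.00543314,  0.00106101, -0.02903313]), 'gripper_force': 0.0, 'opening': 85.10697981928297}
{'K': array([[496.90363912,   0.        , 253.7310287 ],
       [  0.        , 496.90363912, 192.80850513],
       [  0.        ,   0.        ,   1.        ]]), 'R': array([[ 0.47597698,  0.87937855, -0.01180181],
       [ 0.74487287, -0.41023548, -0.52618557],
       [-0.46755783,  0.24166137, -0.85028787]]), 't': array([-263.3619541 , -415.77840169, 1637.02400436])} [1200.45966704 -334.57766285 1170.05690647]
{'K': array([[456.23557222,   0.        , 249.6968564 ],
       [  0.        , 456.23557222, 199.15117853],
       [  0.        ,   0.        ,   1.        ]]), 'R': array([[ 0.02042861, -0.99977889,  0.00498405],
       [-0.99175042, -0.02089503, -0.12646936],
       [ 0.12654554, -0.00235934, -0.99195799]]), 't': array([ -29.05312647,  555.73487432, 1149.00658681])} [ 406.34215691  -14.72370851 1210.19450302]
```

View pics/s0.png

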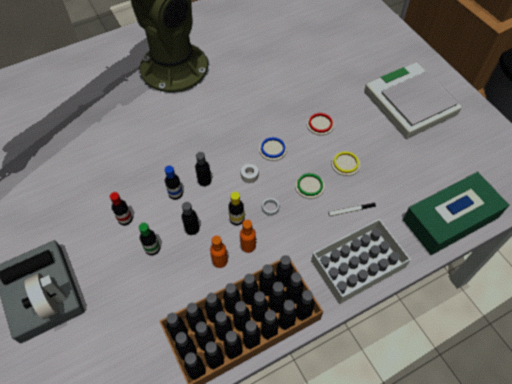

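View pics/t0.png

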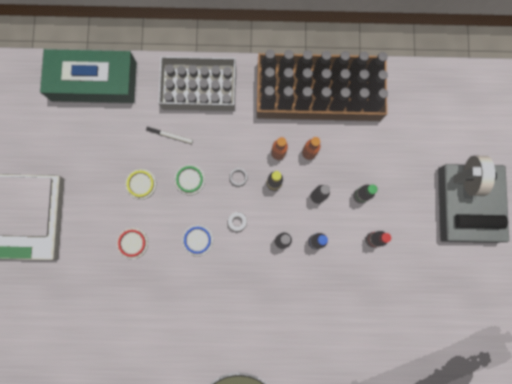

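The scene picture shows blue (173,182), red (121,208), green (148,239) and yellow (236,208) bottles, grey ones at (203,168) and (190,218), and orange look-alikes at (219,250) and (247,236). In the top picture the stands are yellow (140,184), green (189,180), red (132,243) and blue (197,240). I'll enlarge crops to read them more precisely.

```bash
python3 - <<'E'
from h import *
im=cv2.imread('pics/t0.png');d=np.load('pics/t0.png.npy')
hsv=cv2.cvtColor(im,cv2.COLOR_BGR2HSV)
cv2.imwrite('pics/c1.png',cv2.resize(im[120:270,255:405],None,fx=4,fy=4,interpolation=cv2.INTER_CUBIC))
cv2.imwrite('pics/c2.png',cv2.resize(im[150:270,100:260],None,fx=4,fy=4,interpolation=cv2.INTER_CUBIC))
# cap tops by depth: world height map
c=arm.get_calibration('top');K,R,t=c['K'],c['R'],c['t'].ravel()
v,u=np.mgrid[:384,:512]
P=np.linalg.inv(K)@np.stack([u.ravel(),v.ravel(),np.ones(u.size)])*d.ravel()
X=(R.T@(P-t[:,None])).T.reshape(384,512,3)
m=((X[...,2]>110)&(X[...,2]<135)).astype(np.uint8);m[:130]=0;m[:,:255]=0;m[:,410:]=0;m[290:]=0
n,l,st,ce=cv2.connectedComponentsWithStats(m)
for i in range(1,n):
    if st[i,4]>20:
        p=X[l==i];print('cap',ce[i].round(1),st[i,4],p.mean(0).round(1),w('top',*ce[i],122)[:2].round(1),np.ptp(p[:,:2],axis=0).round(),np.median(hsv[l==i],axis=0))
m=((hsv[...,1]>120)&(hsv[...,2]>80)).astype(np.uint8);m[:150]=0;m[270:]=0;m[:,:100]=0;m[:,220:]=0
n,l,st,ce=cv2.connectedComponentsWithStats(m)
for i in range(1,n):
    if st[i,4]>20:
        (cx,cy),(a,b),_=cv2.fitEllipse(cv2.convexHull(np.argwhere(l==i)[:,::-1].astype(np.int32)))
        print('ring',(cx,cy),a,b,w('top',cx,cy,15).round(1),np.median(hsv[l==i],axis=0),X[l==i][:,2].mean())
E
```

```text
cap [280.9 142.1] 79 [687.5 -90.8 121.3] [687.4 -90.7] [23. 22.] [ 15. 144. 187.]
cap [314.7 141.7] 83 [ 690.2 -173.5  121.5] [ 690.  -173.4] [23. 22.] [ 15. 144. 186.]
cap [275.8 175.8] 80 [603.6 -79.5 121.6] [603.5 -79.5] [23. 21.] [ 30.  121.  185.5]
cap [324.4 189.7] 83 [ 572.  -197.   122.1] [ 572. -197.] [23. 22.] [170.   5. 143.]
cap [371.6 189.2] 81 [ 575.5 -311.2  121.9] [ 575.5 -311.2] [21. 24.] [ 65. 101. 161.]
cap [385.2 237.6] 91 [ 459.6 -342.1  121.5] [ 459.6 -342. ] [22. 23.] [  1. 140. 186.]
cap [284.8 239.4] 79 [ 450.5 -102.7  122.6] [ 450.5 -102.8] [21. 22.] [170.   5. 138.]
cap [322.  239.7] 84 [ 451.5 -191.3  121.7] [ 451.5 -191.3] [22. 23.] [111.  136.  183.5]
```

View pics/c1.png

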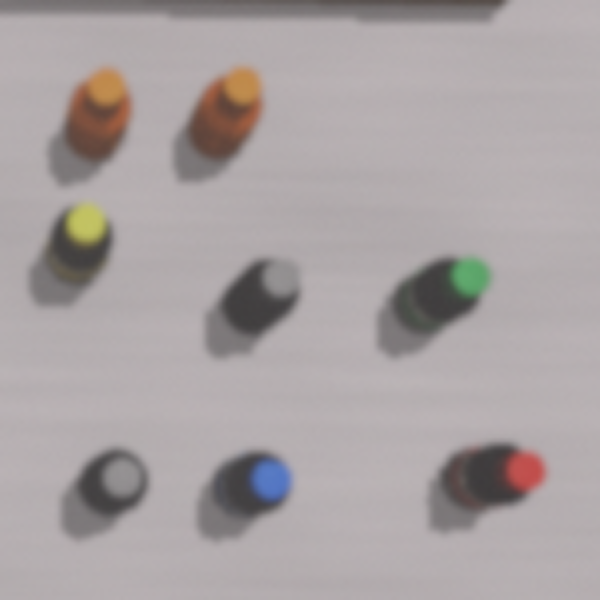

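View pics/c2.png

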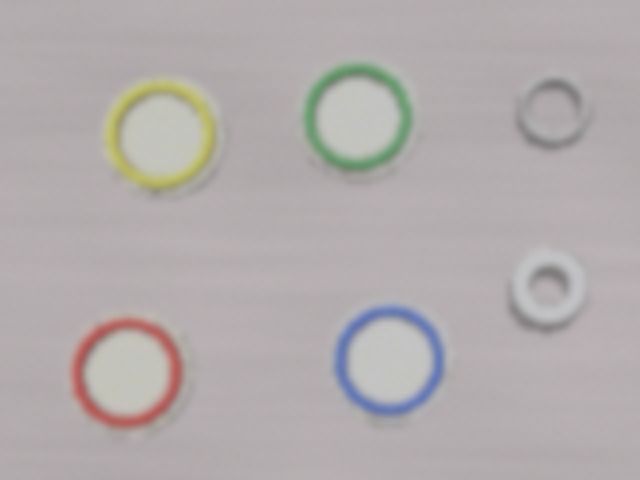

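The crops confirm the layout. The yellow bottle is the lime-yellow cap at (275.8,175.8) with a black body; the two at (281,142) and (315,142) have orange caps and bodies, so they are not meant. The cap tops measure 121–122 mm high and 22–24 mm wide, as they should. Ring centres in c2 read yellow (161,135), green (358,117), red (127,373), blue (389,360).

```bash
cat >> h.py <<'E'
from scipy.spatial.transform import Rotation as Ro
def go(*T):
    s=arm.read_state();q=s['eef_rot'];M=Ro.from_quat(np.r_[q[1:],q[0]]).as_matrix();p=np.array(s['tool_pos'])
    print('t',round(s['time'],2),'p',p.round(1),'z',M[:,2].round(3),'open',round(s['opening'],1),'gf',round(s['gripper_force'],1),'F',np.round(s['force'],1))
    for t in T: print(t,(M.T@(np.array(t)-p)/40).round(3))
E
python3 - <<'E'
from h import *
im=cv2.imread('pics/t0.png');hsv=cv2.cvtColor(im,cv2.COLOR_BGR2HSV)
for n,u,v,h in(('yellow',161,135,28),('green',358,117,65),('red',127,373,1),('blue',389,360,111)):
    u=(u+.5)/4-.5+100;v=(v+.5)/4-.5+150
    H=hsv[...,0].astype(int);m=(np.minimum(abs(H-h),180-abs(H-h))<14)&(hsv[...,1]>60)
    y,x=np.nonzero(m);k=np.hypot(x-u,y-v)<20;pts=np.c_[x[k],y[k]].astype(np.int32)
    e=cv2.minEnclosingCircle(pts);f=cv2.fitEllipse(cv2.convexHull(pts))
    print(n,w('top',u,v,15).round(1),w('top',*f[0],15).round(1),w('top',*e[0],15).round(1),'dia mm',2*e[1]*1195/456)
go((459.6,-342.1,197),(459.6,-342.1,88))
E
```

```text
yellow [594.8 274.2  15. ] [595.1 274.9  15. ] [594.7 274.6  15. ] dia mm 71.92456082293862
green [609.7 144.3  15. ] [610. 145.  15.] [610.3 144.8  15. ] dia mm 67.17702215177971
red [437.5 288.3  15. ] [437.8 289.1  15. ] [438.4 289.4  15. ] dia mm 73.983571864011
blue [449.4 118.1  15. ] [449.5 118.2  15. ] [449.8 118.7  15. ] dia mm 71.4146065502836
t 0.1 p [ 205.4 -616.1  196.9] z [-0.001  0.002 -1.   ] open 85.1 gf 0.0 F [ 1.   0.1 -0.1]
(459.6, -342.1, 197) [ 8.196e+00 -4.488e+00  5.000e-03]
(459.6, -342.1, 88) [ 8.196 -4.483  2.73 ]
```

Call:
play_rows:
  motion:
    - [0, 0, 0, 8.2, -4.49, 0, 0.2]
    - [0, 0, 0, 8.2, -4.49, 0, 0.2]
    - [0, 0, 0, 8.2, -4.49, 0, 0.2]
    - [0, 0, 0, 8.2, -4.49, 0, 0.2]
    - [0, 0, 0, 8.2, -4.49, 0, 0.2]
    - [0, 0, 0, 8.2, -4.49, 0, 0.2]
    - [0, 0, 0, 8.2, -4.49, 0, 0.2]
    - [0, 0, 0, 8.2, -4.49, 0, 0.2]

```text
time: 0.77
tool_pos: [433.1, -370.5, 197.7]
eef_rot: [-0.0, 0.987, 0.16, -0.0]
force: [0.8, -0.6, -0.5]
opening: 51.2
gripper_force: 0.0
```

```bash
python3 - <<'E'
from h import *
go((459.6,-342.1,197),(459.6,-342.1,88))
E
```

```text
t 0.77 p [ 433.1 -370.5  197.7] z [-0.  0. -1.] open 51.2 gf 0.0 F [ 0.8 -0.6 -0.5]
(459.6, -342.1, 197) [ 0.853 -0.463  0.017]
(459.6, -342.1, 88) [ 0.854 -0.463  2.742]
```

Call:
play_rows:
  motion:
    - [0, 0, 0, 0.86, -0.465, 0, 0.2]
    - [0, 0, 0, 0.86, -0.465, 0, 0.2]
    - [0, 0, 0, 0.86, -0.465, 0.8, 0.2]
    - [0, 0, 0, 0.86, -0.465, 1.2, 0.2]
    - [0, 0, 0, 0.86, -0.465, 1.2, 0.2]
    - [0, 0, 0, 0.86, -0.465, 1.2, 0.2]

```text
time: 1.27
tool_pos: [458.1, -343.5, 149.0]
eef_rot: [-0.001, 0.987, 0.16, -0.001]
force: [0.9, -0.4, 0.3]
opening: 51.4
gripper_force: 0.0
```

```bash
python3 - <<'E'
from h import *
go((459.6,-342.1,88))
E
```

```text
t 1.27 p [ 458.1 -343.5  149. ] z [-0.002  0.002 -1.   ] open 51.4 gf 0.0 F [ 0.9 -0.4  0.3]
(459.6, -342.1, 88) [ 0.048 -0.019  1.525]
```

Call:
play_rows:
  motion:
    - [0, 0, 0, 0.05, -0.03, 0.7, 0.2]
    - [0, 0, 0, 0.05, -0.03, 1.3, 0.2]
    - [0, 0, 0, 0.05, -0.03, 1.52, 0.2]
    - [0, 0, 0, 0.05, -0.03, 1.52, 0.2]
    - [0, 0, 0, 0.05, -0.03, 1.52, -1]
    - [0, 0, 0, 0.05, -0.03, 1.52, -1]
    - [0, 0, 0, 0.05, -0.03, 1.52, -1]
    - [0, 0, 0, 0.05, -0.03, 1.52, -1]

```text
time: 1.93
tool_pos: [461.4, -342.7, 90.6]
eef_rot: [0.001, 0.987, 0.16, 0.001]
force: [-0.1, -0.1, 0.1]
opening: 2.9
gripper_force: 0.0
```

Call:
play_rows:
  motion:
    - [0, 0, 0, 0, 0, 0, -1]
    - [0, 0, 0, 0, 0, 0, -1]
    - [0, 0, 0, 0, 0, 0, -1]

```text
time: 2.18
tool_pos: [460.6, -342.1, 89.4]
eef_rot: [0.0, 0.987, 0.16, 0.0]
force: [-0.1, 1.5, -0.3]
opening: 0.4
gripper_force: 0.0
```

The gripper closed on nothing, so I'll look before doing anything else.

```bash
python3 - <<'E'
from h import *
a,_=snap('scene','s1.png');b,_=snap('top','t1.png')
A=cv2.resize(a[130:280,60:260],(800,600),interpolation=cv2.INTER_CUBIC)
B=cv2.resize(b[150:270,300:500],None,fx=3,fy=3,interpolation=cv2.INTER_CUBIC)
cv2.imwrite('pics/c3.png',np.vstack([cv2.resize(A,(450,340))[:240],cv2.resize(B,(450,270))]))
E
```

```text
(no output)
```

View pics/c3.png

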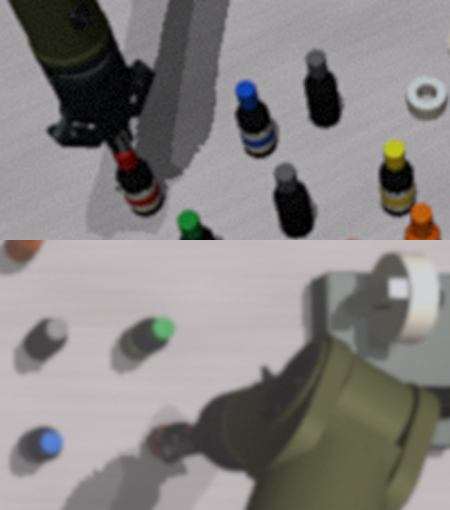

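```bash
python3 - <<'E'
from h import *
a=cv2.imread('pics/s1.png');d=np.load('pics/s1.png.npy')
c=arm.get_calibration('scene');K,R,t=c['K'],c['R'],c['t'].ravel()
pr=lambda X:(lambda p:p[:2]/p[2])(K@(R@np.array(X)+t))
go()
print('tcp px',pr((460.6,-342.1,89.4)),'cap top',pr((459.6,-342.1,122)))
for n,q in (('s0','s0'),('s1','s1')):
    D=np.load(f'pics/{n}.png.npy')
    for v in range(180,212,3): print(n,v,[tuple(wd('scene',u,v,D[v,u]).round().astype(int)) for u in (109,112,115,118)])
o=cv2.resize(a[150:230,80:160],(560,560),interpolation=cv2.INTER_CUBIC)
for X,col in(((460.6,-342.1,89.4),(255,255,0)),((459.6,-342.1,122),(0,255,255))):
    p=pr(X);cv2.circle(o,(int((p[0]-80)*7),int((p[1]-150)*7)),4,col,1)
cv2.imwrite('pics/c4.png',o)
E
```

```text
t 2.28 p [ 460.6 -342.    89.2] z [ 0. -0. -1.] open 0.0 gf 0.0 F [ 0.3 -0.5 -1.4]
tcp px [117.5946749  200.91749892] cap top [114.24631607 193.89907459]
s0 180 [(np.int64(323), np.int64(-340), np.int64(1)), (np.int64(328), np.int64(-333), np.int64(2)), (np.int64(330), np.int64(-325), np.int64(0)), (np.int64(336), np.int64(-318), np.int64(1))]
s0 183 [(np.int64(331), np.int64(-344), np.int64(-2)), (np.int64(339), np.int64(-336), np.int64(5)), (np.int64(339), np.int64(-329), np.int64(-1)), (np.int64(341), np.int64(-321), np.int64(-4))]
s0 186 [(np.int64(343), np.int64(-347), np.int64(3)), (np.int64(342), np.int64(-340), np.int64(-5)), (np.int64(353), np.int64(-332), np.int64(5)), (np.int64(351), np.int64(-325), np.int64(-4))]
s0 189 [(np.int64(350), np.int64(-350), np.int64(-1)), (np.int64(356), np.int64(-343), np.int64(1)), (np.int64(361), np.int64(-336), np.int64(2)), (np.int64(363), np.int64(-328), np.int64(0))]
s0 192 [(np.int64(357), np.int64(-354), np.int64(-4)), (np.int64(451), np.int64(-345), np.int64(121)), (np.int64(453), np.int64(-339), np.int64(119)), (np.int64(372), np.in
[... 2691 characters left out ...]
 np.int64(107)), (np.int64(472), np.int64(-348), np.int64(110)), (np.int64(472), np.int64(-341), np.int64(105))]
s1 204 [(np.int64(396), np.int64(-367), np.int64(-2)), (np.int64(456), np.int64(-358), np.int64(80)), (np.int64(472), np.int64(-351), np.int64(98)), (np.int64(474), np.int64(-344), np.int64(95))]
s1 207 [(np.int64(403), np.int64(-370), np.int64(-5)), (np.int64(462), np.int64(-361), np.int64(76)), (np.int64(468), np.int64(-354), np.int64(80)), (np.int64(470), np.int64(-348), np.int64(78))]
s1 210 [(np.int64(415), np.int64(-373), np.int64(-1)), (np.int64(464), np.int64(-364), np.int64(67)), (np.int64(474), np.int64(-357), np.int64(76)), (np.int64(478), np.int64(-351), np.int64(77))]
```

View pics/c4.png

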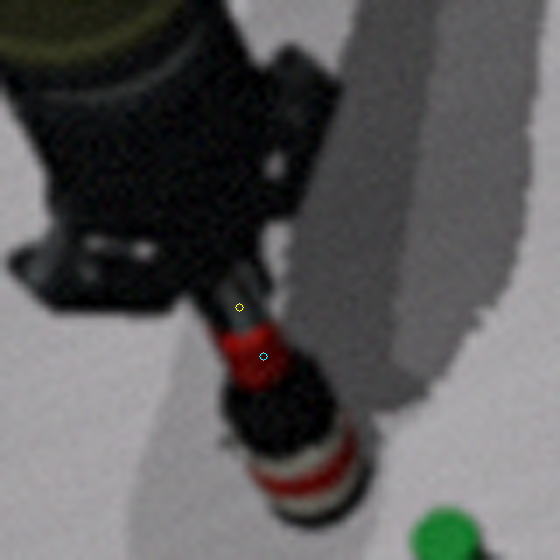

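The closed fingers sit right above the red cap and line up with it sideways. Their tips are at about z 123, yet the state says 89, so the height offset isn't what I assumed. I'll lift and measure the real tip height by depth.

Call:
play_rows:
  motion:
    - [0, 0, 0, 0, 0, -0.5, -1]
    - [0, 0, 0, 0, 0, -1, -1]
    - [0, 0, 0, 0, 0, -1, 0.2]
    - [0, 0, 0, 0, 0, -1, 0.2]
    - [0, 0, 0, 0, 0, -1, 0.2]
    - [0, 0, 0, 0, 0, -1, 0.2]

```text
time: 2.78
tool_pos: [459.9, -341.6, 127.9]
eef_rot: [-0.001, 0.987, 0.16, -0.001]
force: [-0.4, -0.5, -0.4]
opening: 48.4
gripper_force: 0.0
```

```bash
python3 - <<'E'
from h import *
go()
a,d=snap('scene','s2.png')
c=arm.get_calibration('scene');K,R,t=c['K'],c['R'],c['t'].ravel()
v,u=np.mgrid[:384,:512]
P=np.linalg.inv(K)@np.stack([u.ravel(),v.ravel(),np.ones(u.size)])*d.ravel()
X=(R.T@(P-t[:,None])).T.reshape(-1,3)
k=(abs(X[:,0]-465)<30)&(abs(X[:,1]+342)<60)&(X[:,2]>85)&(X[:,2]<235)
Y=X[k]
for z in range(90,235,8):
    q=Y[(Y[:,2]>=z)&(Y[:,2]<z+8)]
    if len(q): print(z,len(q),'x',q[:,0].min().round(),q[:,0].max().round(),'y',np.sort(q[:,1]).round().astype(int).tolist()[::max(1,len(q)//10)])
o=cv2.resize(a[140:240,70:170],(600,600),interpolation=cv2.INTER_CUBIC);cv2.imwrite('pics/c5.png',o)
E
```

```text
t 2.78 p [ 459.9 -341.6  127.9] z [-0.002  0.001 -1.   ] open 48.4 gf 0.0 F [-0.4 -0.5 -0.4]
90 16 x 463.0 474.0 y [-357, -355, -354, -353, -352, -349, -347, -346, -343, -342, -341, -340, -339, -338, -335, -334]
98 19 x 463.0 473.0 y [-357, -356, -354, -352, -351, -350, -349, -348, -344, -343, -342, -340, -339, -338, -337, -337, -336, -335, -334]
106 19 x 465.0 474.0 y [-355, -354, -353, -352, -351, -350, -348, -347, -347, -346, -345, -342, -341, -340, -340, -339, -338, -336, -335]
114 44 x 448.0 473.0 y [-357, -354, -351, -349, -348, -346, -344, -343, -341, -338, -335]
122 27 x 453.0 475.0 y [-356, -352, -352, -350, -349, -348, -347, -345, -344, -342, -341, -339, -337, -336]
154 1 x 447.0 447.0 y [-320]
162 11 x 440.0 480.0 y [-370, -365, -363, -362, -322, -321, -320, -319, -316, -313, -311]
170 28 x 441.0 481.0 y [-380, -378, -374, -372, -370, -367, -365, -323, -319, -318, -316, -314, -312, -308]
178 36 x 440.0 480.0 y [-379, -376, -373, -368, -365, -362, -322, -319, -316, -312, -310, -307]
186 25 x 445.0 481.0 y [-378, -373, -370, -368, -366, -362, -320, -317, -315, -312, -309, -307, -305]
194 29 x 444.0 481.0 y [-376, -375, -372, -367, -365, -364, -363, -321, -320, -319, -317, -315, -314, -311, -307]
202 31 x 452.0 486.0 y [-388, -379, -375, -372, -369, -364, -318, -313, -309, -301, -290]
210 106 x 437.0 489.0 y [-391, -383, -379, -376, -373, -366, -311, -306, -304, -299, -290]
218 81 x 436.0 490.0 y [-393, -386, -383, -377, -369, -313, -302, -299, -296, -294, -284]
226 72 x 435.0 490.0 y [-394, -388, -374, -370, -368, -365, -355, -312, -298, -290, -284]
234 13 x 452.0 489.0 y [-395, -387, -366, -364, -357, -333, -320, -315, -314, -313, -293, -292, -283]
```

View pics/c5.png

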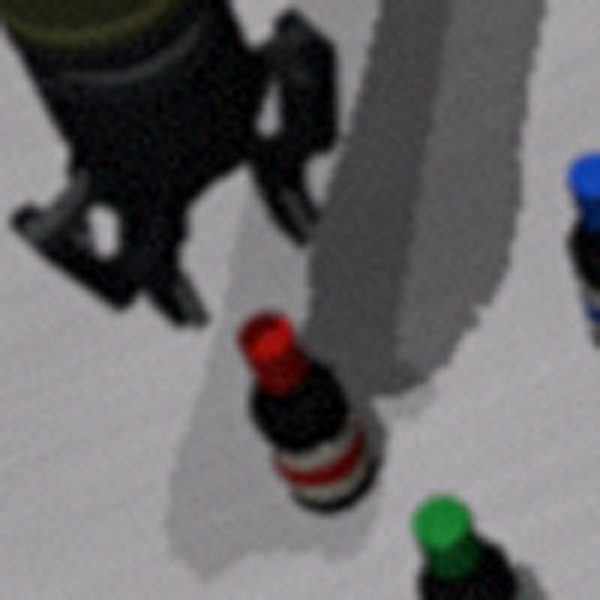

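At 48 mm opening the real fingertips are at z≈164 while the state says 128, so the reported height is about 33 mm too low. Horizontally it agrees: the finger gap centres at y≈-342. The red bottle hasn't moved. I'll aim for a reported z of about 55.

Call:
play_rows:
  motion:
    - [0, 0, 0, 0, 0, 0.6, 0.2]
    - [0, 0, 0, 0, 0, 1.1, 0.2]
    - [0, 0, 0, 0, 0, 1.5, 0.2]
    - [0, 0, 0, 0, 0, 1.8, 0.2]
    - [0, 0, 0, 0, 0, 1.8, 0.2]
    - [0, 0, 0, 0, 0, 1.8, 0.2]

```text
time: 3.33
tool_pos: [460.1, -341.7, 56.4]
eef_rot: [-0.001, 0.987, 0.16, -0.001]
force: [-0.1, 0.2, 0.8]
opening: 51.3
gripper_force: 0.0
```

Call:
play_rows:
  motion:
    - [0, 0, 0, 0, 0, 0, -1]
    - [0, 0, 0, 0, 0, 0, -1]
    - [0, 0, 0, 0, 0, 0, -1]
    - [0, 0, 0, 0, 0, 0, -1]
    - [0, 0, 0, 0, 0, 0, -1]
    - [0, 0, 0, 0, 0, 0, -1]

```text
time: 3.83
tool_pos: [461.5, -342.8, 58.5]
eef_rot: [0.001, 0.987, 0.16, 0.001]
force: [-0.4, -0.6, 6.4]
opening: 22.7
gripper_force: 58.6
```

Call:
play_rows:
  motion:
    - [0, 0, 0, 0, 0, -0.3, -1]
    - [0, 0, 0, 0, 0, -0.9, -1]
    - [0, 0, 0, 0, 0, -1.7, -1]
    - [0, 0, 0, 0, 0, -2.5, -1]
    - [0, 0, 0, 0, 0, -3.2, -1]
    - [0, 0, 0, 0, 0, -3.6, -1]
    - [0, 0, 0, 0, 0, -3.6, -1]
    - [0, 0, 0, 0, 0, -3.6, -1]

```text
time: 4.5
tool_pos: [460.7, -342.0, 201.9]
eef_rot: [0.001, 0.987, 0.16, 0.0]
force: [-0.6, -0.4, -1.6]
opening: 22.5
gripper_force: 58.8
```

```bash
python3 - <<'E'
from h import *
go((437.8,289,200))
E
```

```text
t 4.5 p [ 460.7 -342.   201.9] z [ 0.001 -0.001 -1.   ] open 22.5 gf 58.8 F [-0.6 -0.4 -1.6]
(437.8, 289, 200) [  4.448 -15.146   0.033]
```

Call:
play_rows:
  motion:
    - [0, 0, 0, 0.11, -0.38, 0, -1]
    - [0, 0, 0, 0.31, -1.06, 0, -1]
    - [0, 0, 0, 0.56, -1.92, 0, -1]
    - [0, 0, 0, 0.84, -2.88, 0, -1]
    - [0, 0, 0, 1.12, -3.84, 0, -1]
    - [0, 0, 0, 1.4, -4.8, 0, -1]
    - [0, 0, 0, 1.69, -5.76, 0, -1]
    - [0, 0, 0, 1.97, -6.71, 0, -1]

```text
time: 5.17
tool_pos: [448.2, -59.5, 199.1]
eef_rot: [-0.001, 0.987, 0.16, -0.002]
force: [0.7, -0.2, -0.3]
opening: 22.2
gripper_force: 58.8
```

Call:
play_rows:
  motion:
    - [0, 0, 0, 0.28, -0.96, 0, -1]
    - [0, 0, 0, 0.56, -1.92, 0, -1]
    - [0, 0, 0, 0.84, -2.88, 0, -1]
    - [0, 0, 0, 1.12, -3.84, 0, -1]
    - [0, 0, 0, 1.4, -4.8, 0, -1]
    - [0, 0, 0, 1.69, -5.76, 0, -1]
    - [0, 0, 0, 1.9, -6.5, 0, -1]
    - [0, 0, 0, 2.0, -6.85, 0, -1]

```text
time: 5.83
tool_pos: [436.0, 228.1, 199.6]
eef_rot: [-0.001, 0.987, 0.164, -0.001]
force: [0.8, -0.4, -0.3]
opening: 22.2
gripper_force: 58.9
```

```bash
python3 - <<'E'
from h import *
go((437.8,289,200))
E
```

```text
t 5.83 p [436.  228.1 199.6] z [-0.003  0.001 -1.   ] open 22.2 gf 58.9 F [ 0.8 -0.4 -0.3]
(437.8, 289, 200) [ 0.533 -1.427 -0.007]
```

Call:
play_rows:
  motion:
    - [0, 0, 0, 0.3, -0.8, 0, -1]
    - [0, 0, 0, 0.53, -1.43, 0, -1]
    - [0, 0, 0, 0.53, -1.43, 0.6, -1]
    - [0, 0, 0, 0.53, -1.43, 1.4, -1]
    - [0, 0, 0, 0.53, -1.43, 2.0, -1]
    - [0, 0, 0, 0.53, -1.43, 2.3, -1]
    - [0, 0, 0, 0.53, -1.43, 2.3, -1]
    - [0, 0, 0, 0.53, -1.43, 2.3, -1]

```text
time: 6.5
tool_pos: [440.6, 283.7, 108.6]
eef_rot: [0.0, 0.987, 0.161, -0.001]
force: [-0.4, 0.7, -0.5]
opening: 22.3
gripper_force: 59.1
```

```bash
python3 - <<'E'
from h import *
go((437.8,289,100),(437.8,289,63))
a,d=snap('scene','s3.png')
c=arm.get_calibration('scene');K,R,t=c['K'],c['R'],c['t'].ravel()
p=K@(R@np.array([437.8,289,15])+t);p=(p[:2]/p[2]).astype(int);print(p)
o=cv2.resize(a[p[1]-80:p[1]+40,p[0]-60:p[0]+60],(600,600),interpolation=cv2.INTER_CUBIC);cv2.imwrite('pics/c6.png',o)
E
```

```text
t 6.5 p [440.6 283.7 108.6] z [-0.002 -0.001 -1.   ] open 22.3 gf 59.1 F [-0.4  0.7 -0.5]
(437.8, 289, 100) [-0.023 -0.148  0.214]
(437.8, 289, 63) [-0.021 -0.148  1.139]
[320 120]
```

View pics/c6.png

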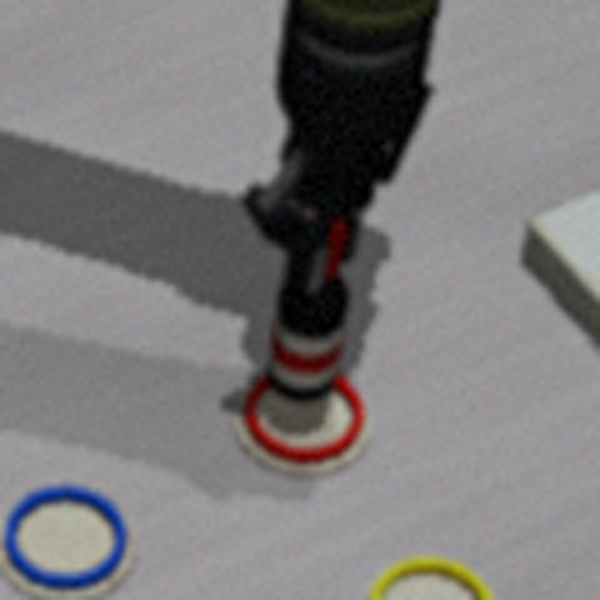

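The bottle hangs upright over the red ring (c6 ring centre about (305,420)), about 5 mm short in y. I'll correct that and lower it.

Call:
play_rows:
  motion:
    - [0, 0, 0, -0.02, -0.14, 0.3, -1]
    - [0, 0, 0, -0.02, -0.14, 0.6, -1]
    - [0, 0, 0, -0.02, -0.14, 0.8, -1]
    - [0, 0, 0, -0.02, -0.14, 0.8, -1]
    - [0, 0, 0, -0.02, -0.14, 0.8, -1]

```text
time: 6.97
tool_pos: [438.6, 288.5, 76.4]
eef_rot: [0.0, 0.987, 0.16, -0.001]
force: [-0.6, 0.6, -0.5]
opening: 22.6
gripper_force: 59.2
```

```bash
python3 - <<'E'
from h import *
go((437.8,289,63))
E
```

```text
t 6.97 p [438.6 288.5  76.4] z [-0.001 -0.001 -1.   ] open 22.6 gf 59.2 F [-0.6  0.6 -0.5]
(437.8, 289, 63) [-0.015 -0.018  0.335]
```

Call:
play_rows:
  motion:
    - [0, 0, 0, -0.01, -0.01, 0.15, -1]
    - [0, 0, 0, -0.01, -0.01, 0.25, -1]
    - [0, 0, 0, -0.01, -0.01, 0.3, -1]
    - [0, 0, 0, -0.01, -0.01, 0.33, -1]
    - [0, 0, 0, -0.01, -0.01, 0.33, -1]
    - [0, 0, 0, -0.01, -0.01, 0.33, -1]

```text
time: 7.47
tool_pos: [438.7, 289.1, 64.0]
eef_rot: [-0.0, 0.987, 0.16, 0.0]
force: [-0.1, 0.2, -0.5]
opening: 22.5
gripper_force: 59.4
```

Call:
play_rows:
  motion:
    - [0, 0, 0, 0, 0, 0.03, -1]
    - [0, 0, 0, 0, 0, 0.06, -1]
    - [0, 0, 0, 0, 0, 0.06, -1]
    - [0, 0, 0, 0, 0, 0.06, -1]

```text
time: 7.8
tool_pos: [439.6, 289.5, 63.5]
eef_rot: [0.0, 0.987, 0.16, 0.001]
force: [-2.3, -2.1, 12.0]
opening: 22.2
gripper_force: 60.5
```

Call:
play_rows:
  motion:
    - [0, 0, 0, 0, 0, 0, 0.2]
    - [0, 0, 0, 0, 0, 0, 0.2]
    - [0, 0, 0, 0, 0, 0, 0.2]
    - [0, 0, 0, 0, 0, 0, 0.2]
    - [0, 0, 0, 0, 0, -0.5, 0.2]
    - [0, 0, 0, 0, 0, -1.3, 0.2]
    - [0, 0, 0, 0, 0, -2.0, 0.2]
    - [0, 0, 0, 0, 0, -2.3, 0.2]

```text
time: 8.47
tool_pos: [439.9, 290.4, 156.8]
eef_rot: [-0.001, 0.987, 0.16, 0.002]
force: [0.9, 0.8, -0.2]
opening: 51.1
gripper_force: 0.0
```

```bash
cat >> h.py <<'E'
def caps():
    d=arm.snapshot('top');im,d=d
    c=arm.get_calibration('top');K,R,t=c['K'],c['R'],c['t'].ravel();v,u=np.mgrid[:384,:512]
    P=np.linalg.inv(K)@np.stack([u.ravel(),v.ravel(),np.ones(u.size)])*d.ravel()
    X=(R.T@(P-t[:,None])).T.reshape(384,512,3);hsv=cv2.cvtColor(im,cv2.COLOR_BGR2HSV)
    m=((X[...,2]>112)&(X[...,2]<138)&(X[...,0]>400)&(X[...,0]<720)&(abs(X[...,1])<400)).astype(np.uint8)
    n,l,st,ce=cv2.connectedComponentsWithStats(m)
    for i in range(1,n):
        if 30<st[i,4]<200: print('cap',st[i,4],X[l==i].mean(0).round(1),np.median(hsv[l==i],axis=0))
E
python3 - <<'E'
from h import *
go((451.5,-191.3,165),(451.5,-191.3,55)); caps()
E
```

```text
t 8.47 p [439.9 290.4 156.8] z [ 0.004  0.002 -1.   ] open 51.1 gf 0.0 F [ 0.9  0.8 -0.2]
(451.5, -191.3, 165) [-3.538 11.515 -0.228]
(451.5, -191.3, 55) [-3.551 11.517  2.522]
cap 77 [687.8 -90.6 121.7] [ 15. 144. 195.]
cap 83 [ 690.2 -173.6  121.3] [ 15. 144. 195.]
cap 76 [604.  -79.6 122. ] [ 30.  121.  195.5]
cap 79 [ 572.1 -197.1  122.5] [170.   6. 151.]
cap 84 [ 575.3 -311.1  121.4] [ 65.   98.5 168. ]
cap 77 [ 450.5 -103.1  122.3] [170.   5. 145.]
cap 81 [ 451.5 -191.6  122.3] [111. 137. 194.]
cap 53 [433.4 285.  124.9] [  1. 107. 113.]
```

Call:
play_rows:
  motion:
    - [0, 0, 0, -0.3, 0.95, -0.2, 0.2]
    - [0, 0, 0, -0.59, 1.91, -0.2, 0.2]
    - [0, 0, 0, -0.88, 2.87, -0.2, 0.2]
    - [0, 0, 0, -1.18, 3.83, -0.2, 0.2]
    - [0, 0, 0, -1.47, 4.8, -0.2, 0.2]
    - [0, 0, 0, -1.77, 5.75, -0.2, 0.2]
    - [0, 0, 0, -2.06, 6.7, -0.2, 0.2]
    - [0, 0, 0, -2.36, 7.66, -0.2, 0.2]

```text
time: 9.18
tool_pos: [444.9, -33.6, 160.5]
eef_rot: [0.0, 0.987, 0.16, -0.001]
force: [0.6, 0.2, -0.2]
opening: 50.7
gripper_force: 0.0
```

Call:
play_rows:
  motion:
    - [0, 0, 0, -0.3, 0.95, 0, 0.2]
    - [0, 0, 0, -0.59, 1.91, 0, 0.2]
    - [0, 0, 0, -0.88, 2.87, 0, 0.2]
    - [0, 0, 0, -1.1, 3.6, 0, 0.2]
    - [0, 0, 0, -1.17, 3.85, 0, 0.2]
    - [0, 0, 0, -1.17, 3.85, 0, 0.2]
    - [0, 0, 0, -1.17, 3.85, 0, 0.2]

```text
time: 9.77
tool_pos: [449.9, -191.3, 160.4]
eef_rot: [-0.001, 0.987, 0.16, -0.001]
force: [0.3, 0.3, 0.4]
opening: 51.3
gripper_force: 0.0
```

```bash
python3 - <<'E'
from h import *
go((451.5,-191.5,55)); caps()
E
```

```text
t 9.77 p [ 449.9 -191.3  160.4] z [-0.002  0.002 -1.   ] open 51.3 gf 0.0 F [0.3 0.3 0.4]
(451.5, -191.5, 55) [0.039 0.025 2.635]
cap 77 [688.  -90.6 121. ] [ 15. 144. 205.]
cap 80 [ 690.5 -173.8  121.4] [ 15.  145.  205.5]
cap 78 [603.7 -79.7 122.1] [ 30.  121.  205.5]
cap 81 [ 572.1 -197.2  122. ] [170.   6. 158.]
cap 83 [ 575.4 -311.1  121.6] [ 65. 104. 176.]
cap 78 [ 450.5 -102.9  122.4] [170.    5.  150.5]
cap 95 [437.9 286.6 125.3] [  0. 140. 203.]
```

Red stands 2–3 mm from its stand's centre. Next is blue.

Call:
play_rows:
  motion:
    - [0, 0, 0, 0.03, 0.02, 0.8, 0.2]
    - [0, 0, 0, 0.03, 0.02, 1.6, 0.2]
    - [0, 0, 0, 0.03, 0.02, 2.2, 0.2]
    - [0, 0, 0, 0.03, 0.02, 2.62, 0.2]
    - [0, 0, 0, 0.03, 0.02, 2.62, 0.2]
    - [0, 0, 0, 0.03, 0.02, 2.62, 0.2]
    - [0, 0, 0, 0.03, 0.02, 2.62, -1]
    - [0, 0, 0, 0.03, 0.02, 2.62, -1]

```text
time: 10.48
tool_pos: [453.2, -192.6, 58.4]
eef_rot: [0.001, 0.987, 0.161, 0.001]
force: [-0.4, 0.3, 0.6]
opening: 28.1
gripper_force: 0.0
```

Call:
play_rows:
  motion:
    - [0, 0, 0, 0, 0, 0, -1]
    - [0, 0, 0, 0, 0, 0, -1]
    - [0, 0, 0, 0, 0, 0, -1]
    - [0, 0, 0, 0, 0, 0, -1]

```text
time: 10.82
tool_pos: [453.3, -192.9, 58.6]
eef_rot: [0.001, 0.987, 0.16, 0.001]
force: [-0.3, 1.9, 5.6]
opening: 22.4
gripper_force: 58.9
```

Call:
play_rows:
  motion:
    - [0, 0, 0, 0, 0, -0.3, -1]
    - [0, 0, 0, 0, 0, -0.9, -1]
    - [0, 0, 0, 0, 0, -1.7, -1]
    - [0, 0, 0, 0, 0, -2.5, -1]
    - [0, 0, 0, 0, 0, -3.2, -1]
    - [0, 0, 0, 0, 0, -3.6, -1]
    - [0, 0, 0, 0, 0, -3.6, -1]
    - [0, 0, 0, 0, 0, -3.6, -1]

```text
time: 11.48
tool_pos: [451.9, -193.0, 201.7]
eef_rot: [0.001, 0.987, 0.16, 0.001]
force: [0.3, -0.3, -1.8]
opening: 22.5
gripper_force: 58.9
```

```bash
python3 - <<'E'
from h import *
go((449.5,119.5,200))
E
```

```text
t 11.48 p [ 451.9 -193.   201.7] z [ 0.002 -0.001 -1.   ] open 22.5 gf 58.9 F [ 0.3 -0.3 -1.8]
(449.5, 119.5, 200) [ 2.412 -7.432  0.03 ]
```

Call:
play_rows:
  motion:
    - [0, 0, 0, 0.12, -0.38, 0, -1]
    - [0, 0, 0, 0.34, -1.06, 0, -1]
    - [0, 0, 0, 0.62, -1.92, 0, -1]
    - [0, 0, 0, 0.93, -2.88, 0, -1]
    - [0, 0, 0, 1.25, -3.84, 0, -1]
    - [0, 0, 0, 1.56, -4.8, 0, -1]
    - [0, 0, 0, 1.87, -5.76, 0, -1]
    - [0, 0, 0, 2.18, -6.71, 0, -1]

```text
time: 12.15
tool_pos: [447.3, 92.0, 199.0]
eef_rot: [0.0, 0.987, 0.16, -0.002]
force: [1.1, 0.3, -2.1]
opening: 22.3
gripper_force: 58.9
```

Call:
play_rows:
  motion:
    - [0, 0, 0, 0.17, -0.5, 0, -1]
    - [0, 0, 0, 0.23, -0.73, 0, -1]
    - [0, 0, 0, 0.23, -0.73, 0.6, -1]
    - [0, 0, 0, 0.23, -0.73, 1.4, -1]
    - [0, 0, 0, 0.23, -0.73, 2.1, -1]
    - [0, 0, 0, 0.23, -0.73, 2.6, -1]
    - [0, 0, 0, 0.23, -0.73, 2.6, -1]
    - [0, 0, 0, 0.23, -0.73, 2.6, -1]

```text
time: 12.82
tool_pos: [447.2, 119.4, 95.3]
eef_rot: [-0.0, 0.987, 0.16, -0.002]
force: [0.8, -0.1, -0.3]
opening: 22.1
gripper_force: 59.0
```

Call:
play_rows:
  motion:
    - [0, 0, 0, 0, 0, 0, -1]
    - [0, 0, 0, 0, 0, 0, -1]

```text
time: 12.98
tool_pos: [450.1, 120.1, 98.0]
eef_rot: [0.0, 0.987, 0.16, 0.001]
force: [0.3, -0.4, -0.2]
opening: 22.4
gripper_force: 59.0
```

```bash
python3 - <<'E'
from h import *
go((449.5,120,64))
E
```

```text
t 12.98 p [450.1 120.1  98. ] z [ 0.002 -0.    -1.   ] open 22.4 gf 59.0 F [ 0.3 -0.4 -0.2]
(449.5, 120, 64) [-0.017 -0.004  0.851]
```

Call:
play_rows:
  motion:
    - [0, 0, 0, 0, 0, 0.3, -1]
    - [0, 0, 0, 0, 0, 0.6, -1]
    - [0, 0, 0, 0, 0, 0.75, -1]
    - [0, 0, 0, 0, 0, 0.82, -1]
    - [0, 0, 0, 0, 0, 0.85, -1]
    - [0, 0, 0, 0, 0, 0.87, -1]
    - [0, 0, 0, 0, 0, 0.87, -1]
    - [0, 0, 0, 0, 0, 0.87, -1]

```text
time: 13.65
tool_pos: [449.4, 120.3, 63.7]
eef_rot: [0.001, 0.987, 0.16, -0.0]
force: [-6.5, -0.3, 17.6]
opening: 22.3
gripper_force: 61.3
```

Contact is made, so I'll release and rise.

Call:
play_rows:
  motion:
    - [0, 0, 0, 0, 0, 0, 0.2]
    - [0, 0, 0, 0, 0, 0, 0.2]
    - [0, 0, 0, 0, 0, 0, 0.2]
    - [0, 0, 0, 0, 0, 0, 0.2]
    - [0, 0, 0, 0, 0, -0.5, 0.2]
    - [0, 0, 0, 0, 0, -1.3, 0.2]
    - [0, 0, 0, 0, 0, -2.0, 0.2]
    - [0, 0, 0, 0, 0, -2.5, 0.2]

```text
time: 14.32
tool_pos: [449.6, 120.4, 163.9]
eef_rot: [0.0, 0.987, 0.16, 0.001]
force: [-0.4, -0.3, -0.4]
opening: 51.6
gripper_force: 0.0
```

```bash
python3 - <<'E'
from h import *
go((575.4,-311.1,165))
E
```

```text
t 14.32 p [449.6 120.4 163.9] z [ 0.002  0.    -1.   ] open 51.6 gf 0.0 F [-0.4 -0.3 -0.4]
(575.4, -311.1, 165) [-0.433 11.228 -0.023]
```

Call:
play_rows:
  motion:
    - [0, 0, 0, -0.04, 1, 0, 0.2]
    - [0, 0, 0, -0.08, 2, 0, 0.2]
    - [0, 0, 0, -0.12, 3, 0, 0.2]
    - [0, 0, 0, -0.15, 4, 0, 0.2]
    - [0, 0, 0, -0.19, 5, 0, 0.2]
    - [0, 0, 0, -0.23, 6, 0, 0.2]
    - [0, 0, 0, -0.27, 7, 0, 0.2]
    - [0, 0, 0, -0.31, 8, 0, 0.2]

```text
time: 14.98
tool_pos: [538.5, -189.5, 161.4]
eef_rot: [0.0, 0.987, 0.16, -0.0]
force: [0.5, 0.9, 0.8]
opening: 51.1
gripper_force: 0.0
```

Call:
play_rows:
  motion:
    - [0, 0, 0, -0.04, 1, 0, 0.2]
    - [0, 0, 0, -0.08, 2, 0, 0.2]
    - [0, 0, 0, -0.11, 2.8, 0, 0.2]
    - [0, 0, 0, -0.12, 3.22, 0, 0.2]
    - [0, 0, 0, -0.12, 3.22, 0, 0.2]
    - [0, 0, 0, -0.12, 3.22, 0, 0.2]

```text
time: 15.48
tool_pos: [574.1, -311.8, 160.6]
eef_rot: [-0.001, 0.987, 0.159, -0.001]
force: [0.0, 0.5, -1.3]
opening: 51.0
gripper_force: 0.0
```

```bash
python3 - <<'E'
from h import *
go((575.4,-311.5,55)); caps()
E
```

```text
t 15.48 p [ 574.1 -311.8  160.6] z [-0.001  0.002 -1.   ] open 51.0 gf 0.0 F [ 0.   0.5 -1.3]
(575.4, -311.5, 55) [0.034 0.008 2.64 ]
cap 79 [687.6 -90.6 121.2] [ 15. 143. 207.]
cap 82 [ 690.2 -173.6  121.7] [ 15.  144.  206.5]
cap 76 [603.8 -79.8 121.4] [ 30.  120.5 206.5]
cap 81 [ 572.1 -197.1  122.3] [170.   6. 158.]
cap 85 [447.9 120.1 126.6] [111. 140. 198.]
cap 79 [ 450.3 -102.8  122.5] [170.   5. 153.]
cap 95 [437.8 286.6 125.3] [  0. 140. 205.]
```

Blue is 2–3 mm off centre, which is fine. Next is green.

Call:
play_rows:
  motion:
    - [0, 0, 0, 0.03, 0, 0.8, 0.2]
    - [0, 0, 0, 0.03, 0, 1.6, 0.2]
    - [0, 0, 0, 0.03, 0, 2.2, 0.2]
    - [0, 0, 0, 0.03, 0, 2.62, 0.2]
    - [0, 0, 0, 0.03, 0, 2.62, 0.2]
    - [0, 0, 0, 0.03, 0, 2.62, 0.2]
    - [0, 0, 0, 0.03, 0, 2.62, -1]
    - [0, 0, 0, 0.03, 0, 2.62, -1]

```text
time: 16.2
tool_pos: [577.2, -310.7, 59.4]
eef_rot: [0.001, 0.987, 0.161, 0.001]
force: [0.9, -0.4, 1.0]
opening: 27.9
gripper_force: 0.3
```

Call:
play_rows:
  motion:
    - [0, 0, 0, 0, 0, 0, -1]
    - [0, 0, 0, 0, 0, 0, -1]
    - [0, 0, 0, 0, 0, 0, -1]
    - [0, 0, 0, 0, 0, 0, -1]

```text
time: 16.53
tool_pos: [577.3, -311.2, 59.4]
eef_rot: [0.001, 0.987, 0.16, 0.001]
force: [-0.8, 0.9, 6.8]
opening: 21.8
gripper_force: 58.9
```

Call:
play_rows:
  motion:
    - [0, 0, 0, 0, 0, -0.3, -1]
    - [0, 0, 0, 0, 0, -0.9, -1]
    - [0, 0, 0, 0, 0, -1.7, -1]
    - [0, 0, 0, 0, 0, -2.5, -1]
    - [0, 0, 0, 0, 0, -3.2, -1]
    - [0, 0, 0, 0, 0, -3.6, -1]
    - [0, 0, 0, 0, 0, -3.6, -1]
    - [0, 0, 0, 0, 0, -3.6, -1]

```text
time: 17.2
tool_pos: [576.1, -311.0, 202.3]
eef_rot: [0.001, 0.987, 0.16, 0.001]
force: [0.5, -1.0, -1.9]
opening: 22.4
gripper_force: 58.8
```

```bash
python3 - <<'E'
from h import *
go((610.5,145,200))
E
```

```text
t 17.2 p [ 576.1 -311.   202.3] z [ 0.002 -0.001 -1.   ] open 22.4 gf 58.8 F [ 0.5 -1.  -1.9]
(610.5, 145, 200) [  4.421 -10.542   0.045]
```

Call:
play_rows:
  motion:
    - [0, 0, 0, 0.15, -0.37, 0, -1]
    - [0, 0, 0, 0.43, -1.02, 0, -1]
    - [0, 0, 0, 0.79, -1.89, 0, -1]
    - [0, 0, 0, 1.18, -2.82, 0, -1]
    - [0, 0, 0, 1.58, -3.76, 0, -1]
    - [0, 0, 0, 1.97, -4.7, 0, -1]
    - [0, 0, 0, 2.36, -5.63, 0, -1]
    - [0, 0, 0, 2.76, -6.57, 0, -1]

```text
time: 17.87
tool_pos: [595.4, -23.4, 199.1]
eef_rot: [-0.0, 0.987, 0.161, -0.002]
force: [1.0, -0.2, -1.9]
opening: 22.4
gripper_force: 58.8
```

Call:
play_rows:
  motion:
    - [0, 0, 0, 0.39, -0.93, 0, -1]
    - [0, 0, 0, 0.78, -1.86, 0, -1]
    - [0, 0, 0, 1.17, -2.79, 0, -1]
    - [0, 0, 0, 1.5, -3.6, 0, -1]
    - [0, 0, 0, 1.66, -3.97, 0, -1]
    - [0, 0, 0, 1.66, -3.97, 0, -1]
    - [0, 0, 0, 1.66, -3.97, 0, -1]

```text
time: 18.45
tool_pos: [608.1, 147.4, 199.2]
eef_rot: [-0.0, 0.987, 0.162, -0.002]
force: [0.3, -0.8, -0.5]
opening: 22.0
gripper_force: 58.9
```

```bash
python3 - <<'E'
from h import *
go((610.8,145,64))
E
```

```text
t 18.45 p [608.1 147.4 199.2] z [-0.004 -0.    -1.   ] open 22.0 gf 58.9 F [ 0.3 -0.8 -0.5]
(610.8, 145, 64) [0.056 0.081 3.381]
```

Call:
play_rows:
  motion:
    - [0, 0, 0, 0.03, 0.04, 0.6, -1]
    - [0, 0, 0, 0.03, 0.04, 1.5, -1]
    - [0, 0, 0, 0.03, 0.04, 2.2, -1]
    - [0, 0, 0, 0.03, 0.04, 2.7, -1]
    - [0, 0, 0, 0.03, 0.04, 3.0, -1]
    - [0, 0, 0, 0.03, 0.04, 3.1, -1]
    - [0, 0, 0, 0.03, 0.04, 3.1, -1]
    - [0, 0, 0, 0.03, 0.04, 3.1, -1]

```text
time: 19.12
tool_pos: [612.5, 143.7, 78.1]
eef_rot: [0.0, 0.987, 0.16, 0.001]
force: [0.6, 0.3, 0.3]
opening: 22.3
gripper_force: 58.9
```

```bash
python3 - <<'E'
from h import *
go((610.8,145.5,64))
E
```

```text
t 19.12 p [612.5 143.7  78.1] z [ 0.001  0.    -1.   ] open 22.3 gf 58.9 F [0.6 0.3 0.3]
(610.8, 145.5, 64) [-0.028 -0.056  0.353]
```

Call:
play_rows:
  motion:
    - [0, 0, 0, -0.02, -0.04, 0.1, -1]
    - [0, 0, 0, -0.02, -0.04, 0.2, -1]
    - [0, 0, 0, -0.02, -0.04, 0.28, -1]
    - [0, 0, 0, -0.02, -0.04, 0.32, -1]
    - [0, 0, 0, -0.02, -0.04, 0.35, -1]
    - [0, 0, 0, -0.02, -0.04, 0.37, -1]
    - [0, 0, 0, -0.02, -0.04, 0.37, -1]

```text
time: 19.7
tool_pos: [611.3, 145.4, 64.4]
eef_rot: [0.0, 0.987, 0.16, 0.001]
force: [-1.9, -1.6, 8.3]
opening: 22.4
gripper_force: 60.0
```

Call:
play_rows:
  motion:
    - [0, 0, 0, 0, 0, 0, 0.2]
    - [0, 0, 0, 0, 0, 0, 0.2]
    - [0, 0, 0, 0, 0, 0, 0.2]
    - [0, 0, 0, 0, 0, 0, 0.2]
    - [0, 0, 0, 0, 0, -0.5, 0.2]
    - [0, 0, 0, 0, 0, -1.3, 0.2]
    - [0, 0, 0, 0, 0, -2.0, 0.2]
    - [0, 0, 0, 0, 0, -2.5, 0.2]

```text
time: 20.37
tool_pos: [611.2, 145.7, 164.7]
eef_rot: [-0.0, 0.987, 0.16, 0.001]
force: [0.5, 0.8, 1.4]
opening: 51.5
gripper_force: 0.0
```

```bash
python3 - <<'E'
from h import *
go((603.8,-79.8,165))
E
```

```text
t 20.37 p [611.2 145.7 164.7] z [ 0.002  0.001 -1.   ] open 51.5 gf 0.0 F [0.5 0.8 1.4]
(603.8, -79.8, 165) [-1.96   5.288 -0.011]
```

Call:
play_rows:
  motion:
    - [0, 0, 0, -0.34, 0.92, 0, 0.2]
    - [0, 0, 0, -0.68, 1.84, 0, 0.2]
    - [0, 0, 0, -1.02, 2.76, 0, 0.2]
    - [0, 0, 0, -1.36, 3.67, 0, 0.2]
    - [0, 0, 0, -1.7, 4.6, 0, 0.2]
    - [0, 0, 0, -1.96, 5.29, 0, 0.2]
    - [0, 0, 0, -1.96, 5.29, 0, 0.2]
    - [0, 0, 0, -1.96, 5.29, 0, 0.2]

```text
time: 21.03
tool_pos: [602.7, -83.4, 161.7]
eef_rot: [0.0, 0.988, 0.158, -0.0]
force: [-0.6, 0.0, 1.0]
opening: 51.2
gripper_force: 0.0
```

```bash
python3 - <<'E'
from h import *
go((603.8,-80,55)); caps()
E
```

```text
t 21.03 p [602.7 -83.4 161.7] z [-0.001 -0.    -1.   ] open 51.2 gf 0.0 F [-0.6  0.   1. ]
(603.8, -80, 55) [ 0.056 -0.071  2.668]
cap 85 [609.1 143.3 126. ] [ 65. 103. 173.]
cap 85 [447.9 120.1 126.4] [111. 142. 197.]
cap 94 [437.6 286.6 125.8] [  0.  140.5 205. ]
```

Green sits within 2 mm. I'll settle over yellow before going down.

Call:
play_rows:
  motion:
    - [0, 0, 0, 0, 0, 0.5, 0.2]
    - [0, 0, 0, 0, 0, 0.7, 0.2]
    - [0, 0, 0, 0, 0, 0.7, 0.2]
    - [0, 0, 0, 0, 0, 0.7, 0.2]

```text
time: 21.42
tool_pos: [602.7, -78.7, 133.8]
eef_rot: [-0.0, 0.987, 0.161, -0.001]
force: [0.2, -0.3, 0.2]
opening: 51.5
gripper_force: 0.0
```

```bash
python3 - <<'E'
from h import *
go((603.8,-80,55))
E
```

```text
t 21.42 p [602.7 -78.7 133.8] z [-0.001  0.001 -1.   ] open 51.5 gf 0.0 F [ 0.2 -0.3  0.2]
(603.8, -80, 55) [0.018 0.042 1.97 ]
```

Call:
play_rows:
  motion:
    - [0, 0, 0, 0.02, 0.02, 0.7, 0.2]
    - [0, 0, 0, 0.02, 0.02, 1.4, 0.2]
    - [0, 0, 0, 0.02, 0.02, 1.8, 0.2]
    - [0, 0, 0, 0.02, 0.02, 1.95, 0.2]
    - [0, 0, 0, 0.02, 0.02, 1.95, 0.2]
    - [0, 0, 0, 0.02, 0.02, 1.95, 0.2]
    - [0, 0, 0, 0.02, 0.02, 1.95, -1]
    - [0, 0, 0, 0.02, 0.02, 1.95, -1]

```text
time: 22.08
tool_pos: [605.4, -80.8, 58.1]
eef_rot: [0.001, 0.987, 0.16, 0.001]
force: [0.1, 1.1, 0.2]
opening: 28.0
gripper_force: 0.0
```

Call:
play_rows:
  motion:
    - [0, 0, 0, 0, 0, 0, -1]
    - [0, 0, 0, 0, 0, 0, -1]
    - [0, 0, 0, 0, 0, 0, -1]
    - [0, 0, 0, 0, 0, 0, -1]

```text
time: 22.42
tool_pos: [605.5, -80.7, 58.1]
eef_rot: [0.001, 0.987, 0.16, 0.001]
force: [-1.1, 0.7, 5.9]
opening: 22.6
gripper_force: 58.7
```

Call:
play_rows:
  motion:
    - [0, 0, 0, 0, 0, -0.3, -1]
    - [0, 0, 0, 0, 0, -0.9, -1]
    - [0, 0, 0, 0, 0, -1.7, -1]
    - [0, 0, 0, 0, 0, -2.5, -1]
    - [0, 0, 0, 0, 0, -3.2, -1]
    - [0, 0, 0, 0, 0, -3.6, -1]
    - [0, 0, 0, 0, 0, -3.6, -1]
    - [0, 0, 0, 0, 0, -3.6, -1]

```text
time: 23.08
tool_pos: [604.4, -80.9, 201.3]
eef_rot: [0.001, 0.987, 0.16, 0.001]
force: [0.0, -0.5, -0.8]
opening: 21.9
gripper_force: 58.8
```

```bash
python3 - <<'E'
from h import *
go((596,276,200))
E
```

```text
t 23.08 p [604.4 -80.9 201.3] z [ 0.002 -0.001 -1.   ] open 21.9 gf 58.8 F [ 0.  -0.5 -0.8]
(596, 276, 200) [ 2.622 -8.531  0.026]
```

Call:
play_rows:
  motion:
    - [0, 0, 0, 0.1, -0.36, -0.2, -1]
    - [0, 0, 0, 0.31, -1.0, -0.4, -1]
    - [0, 0, 0, 0.59, -1.91, -0.4, -1]
    - [0, 0, 0, 0.88, -2.87, -0.4, -1]
    - [0, 0, 0, 1.17, -3.82, -0.4, -1]
    - [0, 0, 0, 1.47, -4.78, -0.4, -1]
    - [0, 0, 0, 1.76, -5.74, -0.4, -1]
    - [0, 0, 0, 2.05, -6.69, -0.4, -1]

```text
time: 23.75
tool_pos: [595.3, 201.8, 215.1]
eef_rot: [-0.0, 0.987, 0.161, -0.001]
force: [1.1, 1.0, -0.6]
opening: 22.8
gripper_force: 58.8
```

Call:
play_rows:
  motion:
    - [0, 0, 0, 0.29, -0.95, 0, -1]
    - [0, 0, 0, 0.5, -1.6, 0, -1]
    - [0, 0, 0, 0.57, -1.84, 0, -1]
    - [0, 0, 0, 0.57, -1.84, 0, -1]
    - [0, 0, 0, 0.57, -1.84, 0, -1]
    - [0, 0, 0, 0.57, -1.84, 0, -1]

```text
time: 24.25
tool_pos: [596.0, 273.7, 215.5]
eef_rot: [0.001, 0.987, 0.159, -0.001]
force: [1.3, -0.2, -2.4]
opening: 22.7
gripper_force: 58.9
```

```bash
python3 - <<'E'
from h import *
go((596,276,64))
E
```

```text
t 24.25 p [596.  273.7 215.5] z [-0.001 -0.002 -1.   ] open 22.7 gf 58.9 F [ 1.3 -0.2 -2.4]
(596, 276, 64) [ 0.024 -0.062  3.787]
```

Call:
play_rows:
  motion:
    - [0, 0, 0, 0.01, -0.04, 0.8, -1]
    - [0, 0, 0, 0.01, -0.04, 1.7, -1]
    - [0, 0, 0, 0.01, -0.04, 2.5, -1]
    - [0, 0, 0, 0.01, -0.04, 3.0, -1]
    - [0, 0, 0, 0.01, -0.04, 3.3, -1]
    - [0, 0, 0, 0.01, -0.04, 3.45, -1]
    - [0, 0, 0, 0.01, -0.04, 3.45, -1]
    - [0, 0, 0, 0.01, -0.04, 3.45, -1]

```text
time: 24.92
tool_pos: [596.5, 277.4, 79.6]
eef_rot: [-0.0, 0.987, 0.16, 0.001]
force: [0.3, 0.5, -0.3]
opening: 22.0
gripper_force: 58.9
```

```bash
python3 - <<'E'
from h import *
go((596,276,63))
E
```

```text
t 24.92 p [596.5 277.4  79.6] z [ 0.002  0.001 -1.   ] open 22.0 gf 58.9 F [ 0.3  0.5 -0.3]
(596, 276, 63) [-0.024  0.028  0.414]
```

Call:
play_rows:
  motion:
    - [0, 0, 0, -0.01, 0.02, 0.15, -1]
    - [0, 0, 0, -0.01, 0.02, 0.27, -1]
    - [0, 0, 0, -0.01, 0.02, 0.34, -1]
    - [0, 0, 0, -0.01, 0.02, 0.38, -1]
    - [0, 0, 0, -0.01, 0.02, 0.41, -1]
    - [0, 0, 0, -0.01, 0.02, 0.42, -1]
    - [0, 0, 0, -0.01, 0.02, 0.42, -1]

```text
time: 25.5
tool_pos: [595.8, 277.0, 63.2]
eef_rot: [0.0, 0.987, 0.16, 0.001]
force: [-1.9, -1.8, 6.7]
opening: 22.4
gripper_force: 59.7
```

Call:
play_rows:
  motion:
    - [0, 0, 0, 0, 0, 0, 0.2]
    - [0, 0, 0, 0, 0, 0, 0.2]
    - [0, 0, 0, 0, 0, 0, 0.2]
    - [0, 0, 0, 0, 0, 0, 0.2]
    - [0, 0, 0, 0, 0, -0.5, 0.2]
    - [0, 0, 0, 0, 0, -1.3, 0.2]
    - [0, 0, 0, 0, 0, -2.0, 0.2]
    - [0, 0, 0, 0, 0, -2.8, 0.2]

```text
time: 26.17
tool_pos: [594.7, 276.5, 173.7]
eef_rot: [0.0, 0.987, 0.16, -0.001]
force: [1.0, 0.7, -1.5]
opening: 51.4
gripper_force: 0.0
```

Call:
play_rows:
  motion:
    - [0, 0, 0, -1, 0, -0.5, 0.2]
    - [0, 0, 0, -1.7, 1, -0.5, 0.2]
    - [0, 0, 0, -2, 2, -0.5, 0.2]
    - [0, 0, 0, -2, 3, -0.5, 0.2]
    - [0, 0, 0, -2, 4, -0.5, 0.2]
    - [0, 0, 0, -2, 5, -0.5, 0.2]
    - [0, 0, 0, -2, 5, -0.5, 0.2]
    - [0, 0, 0, -2, 5, -0.5, 0.2]

```text
time: 26.83
tool_pos: [583.5, 57.1, 192.9]
eef_rot: [0.0, 0.988, 0.156, -0.0]
force: [-0.1, 0.3, -0.0]
opening: 51.1
gripper_force: 0.0
```

```bash
python3 - <<'E'
from h import *
go(); caps(); a,_=snap('scene','s9.png')
cv2.imwrite('pics/c9.png',cv2.resize(a[70:270,90:390],(780,520),interpolation=cv2.INTER_CUBIC))
E
```

```text
t 26.83 p [583.5  57.1 192.9] z [-0.001 -0.001 -1.   ] open 51.1 gf 0.0 F [-0.1  0.3 -0. ]
cap 77 [687.8 -90.6 121.6] [ 15. 146. 210.]
cap 82 [ 690.3 -173.6  121.6] [ 15.  143.5 210. ]
cap 91 [594.1 276.5 125.2] [ 29. 127. 209.]
cap 80 [ 572.2 -197.2  122.2] [170.   6. 163.]
cap 47 [446.8 124.6 127.2] [112. 127. 133.]
cap 78 [ 450.5 -102.9  122.4] [170.   5. 154.]
cap 93 [437.8 286.7 126.1] [  0. 142. 208.]
```

View pics/c9.png

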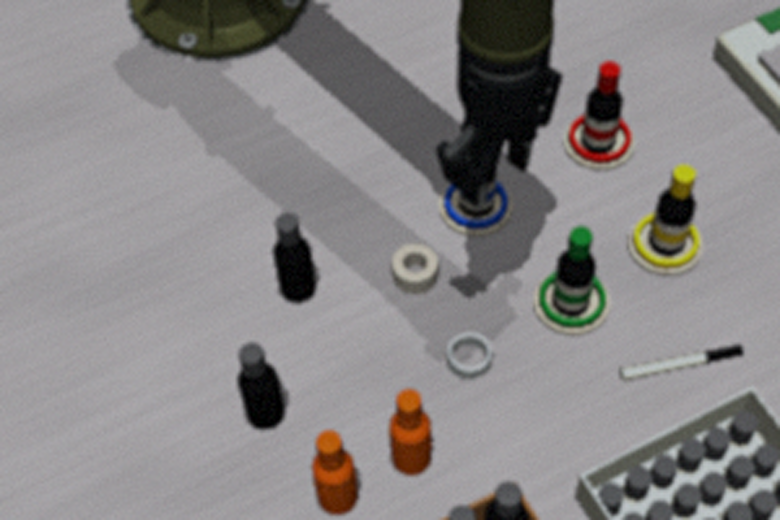

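The final picture shows all four labelled bottles upright in their own rings: red (600,130), yellow (672,225), green (574,290) and blue (475,200, partly hidden by the arm). The grey bottles, at (295,260) and (262,390), haven't moved.

Call:
play_rows:
  motion:
    - [0, 0, 0, 0, 0, 0, 0.2]
    - [0, 0, 0, 0, 0, 0, 0.2]
    - [0, 0, 0, 0, 0, 0, 0.2]
    - [0, 0, 0, 0, 0, 0, 0.2]

```text
time: 27.27
tool_pos: [582.5, 63.0, 193.6]
eef_rot: [0.0, 0.987, 0.161, 0.0]
force: [0.3, -0.3, 0.4]
opening: 51.1
gripper_force: 0.0
```

```bash
python3 - <<'E'
from h import *
print(arm.close_job())
E
```

```text
the job is handed in; nothing more can be done
None
```

I handed the job in at about 27 s: all four labelled bottles stand upright in the rings of their own colours, about 2–3 mm from centre by the camera, and the grey-capped bottles did not move; the judge's result was not shown.

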